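# Fit a belt pulley on the flat of a turntable drive's shaft and hold it for the screw

### The arm

A 6-joint arm with a two-finger parallel gripper is mounted at the origin on the work surface. World frame = base frame: x ahead of the robot, y to its left, z up, the work surface at z = 0. Lengths are in mm, angles in degrees, forces in N, time in s.
With the tool pointing down it reaches from about 350 to 850 mm from the base axis. Payload 8.1 kg.
Tool frame: the origin (TCP) lies midway between the tips of the shut fingers; the grasp point (between the pads) lies 19 mm behind it (hold_point_z is the distance from the TCP to the grasp point, in mm); z points along the fingers, y is the direction in which the jaws open and shut (so a half turn about z gives the same grasp; the last joint's range is limited). The gripper opens to 85 mm and grips with 20 to 120 N. Pads are 22 mm wide; open, the fingers measure 114 mm over their backs; the gripper's body (76 mm by 85 mm) begins 54 mm behind the grasp point. The pads swing forward as they close: fully open they stand 13 mm farther back than shut.
Start: joints at [-70.783, 7.471, 85.268, -0, 87.261, -4.893], TCP at [245.114, -547.653, 231.292] pointing down, gripper open.
Joint ranges: [-169.43, 169.43], [-51.17, 129.36], [1.28, 143.12], [-76.62, 256.62], [0, 156.53], [-152.29, 152.29]. Speed limits (degrees/s): [136.94, 136.94, 159.86, 180, 180, 180].

### API

Orientations are given as [roll, pitch, yaw] about the fixed x, y, z axes, in that order (R = Rz(yaw) Ry(pitch) Rx(roll)).
In Python, from bench import sense, snapshot, camera_params, hand_in, hold_point_z gives the robot as it stands.
- The arm moves only by the tool servo_tool, never from a script. Its argument "motion" is a list of rows, each a list of 7 numbers: the finger opening in mm, from 0 to 85.4, then the shift along the tool's x, y, z in mm, then the turn, a rotation vector about the tool's x, y, z in rad. A call has 1 to 10 rows; each row shifts and turns the pose as measured when the row begins, along the tool's axes as they then stand; what a row does not reach is not made up. A row lasts 1/10 s, in which the tool goes at most 50 mm and 8.59 degrees, less where a joint would pass 70% of its speed; a pose out of reach is approached as far as the arm can. A call with a gripper value outside its range is refused whole. The fingers move at their own pace and stop on an object; "force" is the grip in N (left out, the last holds). Time passes only in rows, so rows that do not move let the fingers close. It gives the time, the measured TCP pose, the force and the opening at its end, in the units of the state.
- sense(): the state, without advancing time (a new reading comes with each control period).
- snapshot(name): name is "side" or "top" or "wrist"; returns the picture (480x640x3 uint8, blue, green, red); there is no depth.
- camera_params(name): a dict with "fx", "fy", "cx", "cy" (pixels), "D" ([k1, k2, p1, p2, k3] as OpenCV has them; the pictures are not rectified), "R" (3x3) and "t" (3): a world point X has camera coordinates R X + t; the wrist camera has in their place "tool_from_camera" (4x4, takes a point from camera to tool coordinates, whose origin is the TCP and whose axes are the flange's). Camera axes: x right, y down, z forward; pixel columns grow to the right and rows downward; lengths in mm; the calibration is good to about 2 mm. A picture is of the moment at which its call begins: read the wrist's pose just before it. camera_params takes no time and is no camera call.
- hand_in(): hands the job in, once; it reports no verdict.
The state is a dict: "time": time; "joint_pos": joint angles; "qd": joint speeds; "joint_efforts": joint torques, N m; "tool_pos": TCP position; "tcp_rot": TCP orientation; "ft_force": force on the tool from outside, world axes, zero at the start; "wrist_torque": the same for the moment, N m; "finger_gap": finger opening in mm.
Only numpy, scipy, OpenCV 4.12 (cv2) and the standard library are available. Lean on these libraries where they do the work, as an engineer would, in place of code of your own. Each camera call takes 0.05 s, during which the arm holds its last target. There are 200 camera calls.

### The job

Fit the loose belt pulley to the turntable drive. First find the flat on the gearbox's bare upright shaft with your fingers and, pinching it there, turn the shaft until the flat faces straight away from the pulley that is already fitted; then lower the loose pulley over the shaft, hub up as it lies, with its set-screw on the flat, and hold it level with the fitted pulley, clear of the bearing boss below it, so that a mate can tighten the screw from the open end. Finish with the pulley still held in the fingers, and leave the other things on the bench alone.

Things in the scene. Friction and masses are not known exactly. Their poses are not given: they have to be found in the camera images.
- motor_shaft (a joint): turn of the gearbox's bare upright steel shaft, rad, counter-clockwise from above; 0 when its flat faces straight away from the fitted pulley (where it must go). It starts between 0.5 and 2.1, so turn it clockwise. It turns stiffly (0.08 N m) and stays where it is left.
- shaft_end (a point): centre of the upper end of that shaft, 142 mm over the bench; z up, x out of the flat. The shaft is 20 mm thick, end chamfered 2 mm, and stands 58 mm out of a bearing boss 44 mm across (boss top 84 mm over the bench) on a gearbox 92 mm square, its top 74 mm over the bench.
- shaft_flat: the one flat milled 3 mm deep along the shaft, 14 mm wide, 46 mm tall up to near its end; origin at its centre, 7 mm off the shaft's axis, 25.5 mm below the shaft's end; x points horizontally out of the flat. The shaft is 17 mm thick across the flat and 20 mm elsewhere, so fingers that close square on the flat feel it by closing 3 mm further.
- fitted_pulley (a point): middle of the height of the pulley already fitted on the drive's idler spindle (fixed, same kind as the loose one, hub up), on its axis, 116 mm over the bench, 150 mm from the motor shaft; bolt on top to 139 mm. The motor, 64 mm thick (up to 84 mm over the bench), reaches 182 mm from its shaft's axis, to the right as one looks from that shaft to the fitted pulley.
- pulley_mid (a point): centre of the loose aluminium belt pulley, on its axis half-way up: 32 mm high, standing on the bench hub up. Toothed part 56 mm across its flanges, from the underside to 18 mm up (grip it there); hub 38 mm across above that; bore 22 mm right through. About 140 g. z up; x along its set-screw, from the axis outwards.
- set_screw (a point): inner tip of the loose pulley's set-screw, a 6 mm dark screw standing radially in the hub 25 mm above the pulley's underside, 4 mm proud of the hub outside. The tip stands 3 mm into the bore, 8 mm from the pulley's axis: it passes the shaft's flat with 1 mm to spare, but would land on the end of its round. x points outwards along the screw.
- hex_key: bystander: a T-handled hex key lying flat, handle 112 mm along its x, blade 160 mm to its +y
- screw_jar: bystander: a clear jar with a steel cap, 64 mm across, 75 mm high; origin under its centre
- spacer: bystander: a plain steel spacer ring, 36 mm across, 16 mm high; origin under its centre
- mouse: bystander: a black computer mouse, about 100 by 58 by 32 mm; origin under its centre

How it is judged:
By the outcome, as a careful person would: the job done as asked, in the order asked, and still so for the second after the job is handed in, while the arm keeps its last pose, push and grip.
It also fails if it takes over 64 s, if anything falls off the work surface, if the arm or the gripper's body presses on something with over 40 N, if the wrist force passes 120 N, or if a joint passes its speed limit or range.

## Working session

There is one attempt and no reset: what is moved stays moved. The work goes in short steps, Python scripts to look and compute and a tool call to move; the robot and the scene stay as the last step left them, time stands still between calls to the robot, and variables do not carry over. Pictures are saved under pics/ and viewed, about 8 in all and at most 12, crops included, and the job is handed in when it is done.

Besides the shell and the picture viewer there is one more tool, called after ">>>" as name([rows], argument=value, ...), one row to a line, values as JSON. servo_tool: Moves the arm, as the interface text tells. Its arguments: {"type":"object","properties":{"motion":{"type":"array"},"force":{"type":"number"}},"required":["motion"]}

```bash
mkdir -p pics; ls
python3 - <<'E'
from bench import *
import cv2
s=sense();print(s)
for n in("top","side"):
    im=snapshot(n);cv2.imwrite(f"pics/{n}0.png",im);p=camera_params(n);print(n,{k:(v.tolist() if hasattr(v,'tolist') else v) for k,v in p.items()})
print(camera_params("wrist"),hold_point_z)
E
```

```text
pics
{'time': 0.0, 'joint_pos': array([-7.07830505e+01,  7.51682859e+00,  8.53296660e+01, -1.08909008e-03,
        8.72596916e+01, -4.89494168e+00]), 'qd': array([ 0.02539027, -0.03670656, -0.07305691, -0.01995339,  0.00699711,
        0.05573975]), 'joint_efforts': array([ 2.60260102e-03, -5.69390166e+01, -5.00554526e+01,  1.80147481e-04,
        1.45498331e-02, -5.80909204e-05]), 'tool_pos': array([ 244.92850642, -547.13646877,  230.22276983]), 'tcp_rot': array([-1.79894108e+02, -7.97697689e-03,  2.41119369e+01]), 'ft_force': array([ 0.06442391,  0.63886769, -0.50635514]), 'wrist_torque': array([ 0.00371467,  0.05439171, -0.04704712]), 'finger_gap': 85.69675649217909}
top {'fx': 583.4513995577254, 'fy': 583.4513995577254, 'cx': 315.2658075576326, 'cy': 244.00807257350073, 'D': [-0.057511303500779355, 0.0, 0.0, 0.0, 0.0], 'R': [[0.00404368612166893, -0.9999822985039986, 0.004364777337911142], [-0.9957037603818378, -0.004430090052392477, -0.0924899770980368], [0.09250767624374255, -0.0039720247718027565, -0.9957040488293675]], 't': [-3.851856168399281, 544.7382419270198, 1295.9746303
[... 293 characters left out ...]
338027], [0.3468167186833498, -0.768005247952369, -0.5384107193949005]], 't': [475.91426196425596, 228.85597691585897, 1042.5071342896185]}
{'fx': 358.566847367762, 'fy': 358.566847367762, 'cx': 315.82988114443265, 'cy': 240.72228018944026, 'D': array([-0.05960447,  0.        ,  0.        ,  0.        ,  0.        ]), 'tool_from_camera': array([[-2.23399563e-04, -9.59420735e-01, -2.81978373e-01,
         7.09804837e+01],
       [ 9.99999430e-01,  7.99754943e-05, -1.06437093e-03,
        -2.31542624e-01],
       [ 1.04373090e-03, -2.81978450e-01,  9.59420171e-01,
        -1.43212981e+02],
       [ 0.00000000e+00,  0.00000000e+00,  0.00000000e+00,
         1.00000000e+00]])} 18.700000000000003
```

View pics/top0.png

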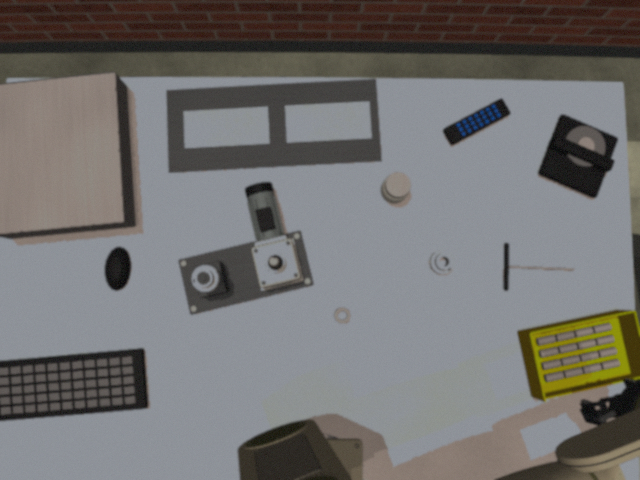

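View pics/side0.png

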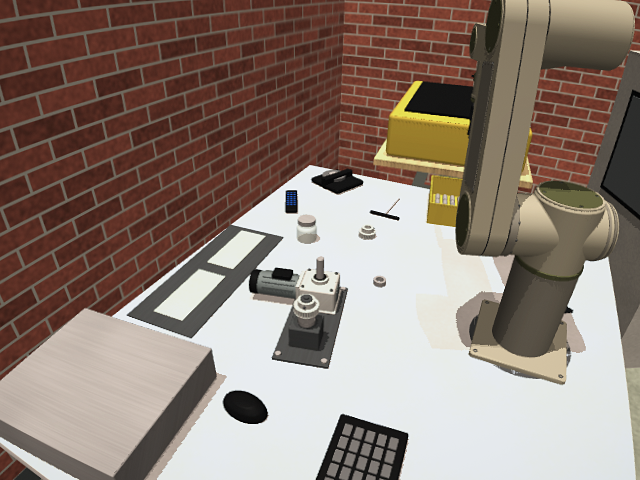

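Top view: shaft end at about (278,262), fitted pulley (206,277), loose pulley (442,263), spacer ring (342,315), jar (396,190), hex key (510,267), motor pointing up to (260,190). The side view agrees.

```bash
cat > h.py <<'E'
import numpy as np, cv2
from scipy.spatial.transform import Rotation as Ro
from bench import *
def cam(name,s=None):
    p=camera_params(name);K=np.array([[p['fx'],0,p['cx']],[0,p['fy'],p['cy']],[0,0,1]]);D=np.array(p['D'])
    if name=='wrist':
        s=s or sense();T=np.array(p['tool_from_camera']);Rt=Ro.from_euler('xyz',s['tcp_rot'],degrees=True).as_matrix()
        Rcw=Rt@T[:3,:3];c=Rt@T[:3,3]+s['tool_pos']
    else:
        R=np.array(p['R']);Rcw=R.T;c=-R.T@np.array(p['t'])
    return K,D,Rcw,c
def cast(C,px,z):
    K,D,R,c=C
    u=cv2.undistortPoints(np.array(px,float).reshape(-1,1,2),K,D)[:,0]
    d=np.c_[u,np.ones(len(u))]@R.T
    return c+d*((z-c[2])/d[:,2])[:,None]
def proj(C,X):
    K,D,R,c=C
    return cv2.projectPoints((np.array(X,float).reshape(-1,3)-c)@R,np.zeros(3),np.zeros(3),K,D)[0][:,0]
def goto(xyz,yaw=None,s=None):
    "tool shift & turn to reach xyz, tool straight down, yaw deg"
    s=s or sense();R=Ro.from_euler('xyz',s['tcp_rot'],degrees=True);yaw=s['tcp_rot'][2] if yaw is None else yaw
    d=R.inv().apply(np.array(xyz)-s['tool_pos']);r=(R.inv()*Ro.from_euler('xyz',[180,0,yaw],degrees=True)).as_rotvec()
    return d.round(1),r.round(3)
def shot(name,fn):
    s=sense();im=snapshot(name);cv2.imwrite(f'pics/{fn}.png',im);return im,cam(name,s)
E
python3 - <<'E'
from h import *
C=cam('top')
for n,px,z in(("shaft",(278,262),142),("fit",(206,277),132),("pulley",(442,263),32),("jar",(397,187),75),("spacer",(342,315),16),("motor",(257,186),84),("hexhandle",(506,266),10)):
    print(n,cast(C,px,z).round(0))
im=cv2.imread('pics/top0.png')
a=cv2.resize(im[225:305,170:330],None,fx=5,fy=5,interpolation=cv2.INTER_CUBIC)
b=cv2.resize(im[243:283,422:462],None,fx=5,fy=5,interpolation=cv2.INTER_CUBIC)
b=cv2.copyMakeBorder(b,0,0,0,600,cv2.BORDER_CONSTANT)
cv2.imwrite('pics/c1.png',np.vstack([a,b]) )
E
```

```text
shaft [[496.  75. 142.]]
fit [[465. 225. 132.]]
pulley [[ 502. -287.   32.]]
jar [[ 667. -181.   75.]]
spacer [[385. -63.  16.]]
motor [[666. 127.  84.]]
hexhandle [[ 497. -441.   10.]]
```

View pics/c1.png

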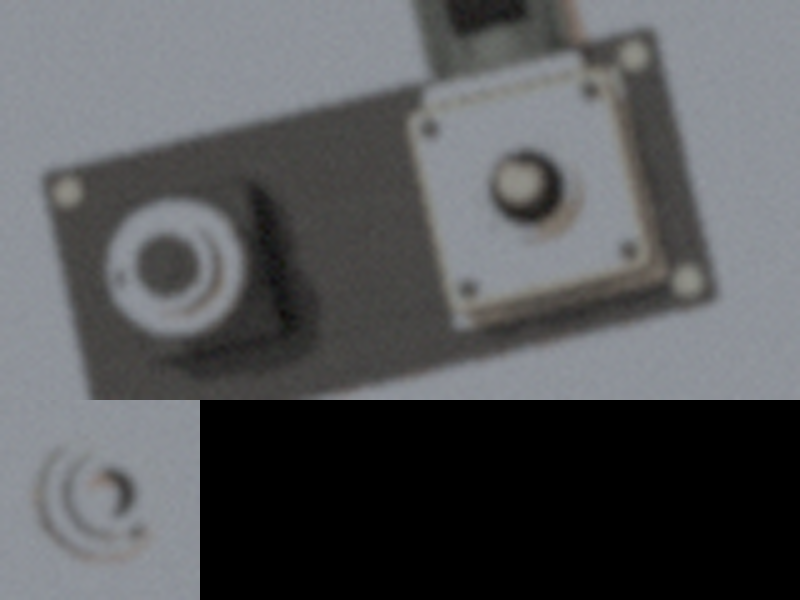

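Run:
```python
from h import *
C=cam('top')
a=cast(C,(274.2,261.8),142);b=cast(C,(205,278.4),132);print(a,b,np.linalg.norm((a-b)[0,:2]),np.degrees(np.arctan2(*(a-b)[0,[1,0]])))
print(goto([a[0,0]+60,a[0,1],245],5))
```

```text
[[496.75804394  83.28252746 142.        ]] [[462.23590065 227.11099005 132.        ]] 147.91350522833034 -76.50301910395844
(array([ 542.2, -448.1,  -13.8]), array([-0.002,  0.   ,  0.334]))
```

>>> servo_tool([
  [85,36,-30,-1,0,0,0],
  [85,36,-30,-1,0,0,0],
  [85,36,-30,-1,0,0,0],
  [85,36,-30,-1,0,0,0],
  [85,36,-30,-1,0,0,0],
  [85,36,-30,-1,0,0,0],
  [85,36,-30,-1,0,0,0],
  [85,36,-30,-1,0,0,0],
])

```text
time: 0.9
tool_pos: [410.7, -201.8, 233.6]
tcp_rot: [-179.5, 0.1, 23.5]
ft_force: [1.5, -0.6, -0.5]
finger_gap: 85.1
```

>>> servo_tool([
  [85,36,-30,-1,0,0,0],
  [85,36,-30,-1,0,0,0],
  [85,36,-30,-1,0,0,0],
  [85,36,-30,-1,0,0,0],
  [85,36,-30,-1,0,0,0],
  [85,36,-30,-1,0,0,0],
  [85,36,-30,-1,0,0,0],
])

```text
time: 1.6
tool_pos: [560.2, 105.4, 240.5]
tcp_rot: [-179.5, 0.2, 23.5]
ft_force: [0.3, -0.7, 0.2]
finger_gap: 85.0
```

Run:
```python
from h import *
s=sense();print(s['time'],s['tool_pos'],s['tcp_rot'])
print(goto([555,83,245],5))
```

```text
1.6 [560.177546   105.43515369 240.50817005] [-179.45883938    0.18276085   23.51086711]
(array([-13.7,  18.5,  -4.6]), array([-0.009,  0.005,  0.323]))
```

>>> servo_tool([
  [85,-14,19,-4,-0.009,0.004,0.1],
  [85,0,0,0,0,0,0.11],
  [85,0,0,0,0,0,0.11],
  [85,0,0,0,0,0,0],
])

```text
time: 2.0
tool_pos: [554.5, 91.1, 238.5]
tcp_rot: [-179.9, 0.5, 5.3]
ft_force: [0.9, -0.7, -0.6]
finger_gap: 85.2
```

Run:
```python
from h import *
s=sense();print(s['time'],s['tool_pos'],s['tcp_rot'])
im,C=shot('wrist','w1')
print(proj(C,[[497,83,142],[497,83,84]]))
```

```text
2.0 [554.50584089  91.12838852 238.46376076] [-179.87276867    0.52264379    5.27773783]
[[320.23317243 314.58470137]
 [319.68447921 283.1858433 ]]
```

View pics/w1.png

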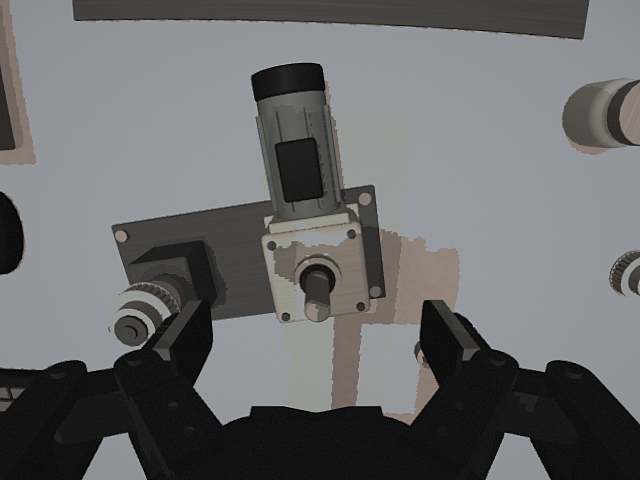

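The shaft end is at about (318,312), the fitted pulley's bolt at (132,330). A closer crop should show the flat.

Run:
```python
from h import *
im=cv2.imread('pics/w1.png')[235:345,90:370]
a=im[:,195:265];a=cv2.convertScaleAbs(cv2.resize(a,None,fx=5,fy=5,interpolation=cv2.INTER_CUBIC),alpha=1.5)
b=im[:,0:80];b=cv2.convertScaleAbs(cv2.resize(b,None,fx=5,fy=5,interpolation=cv2.INTER_CUBIC),alpha=1.5)
cv2.imwrite('pics/c2.png',np.hstack([b,a]))
```

```text
(no output)
```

View pics/c2.png

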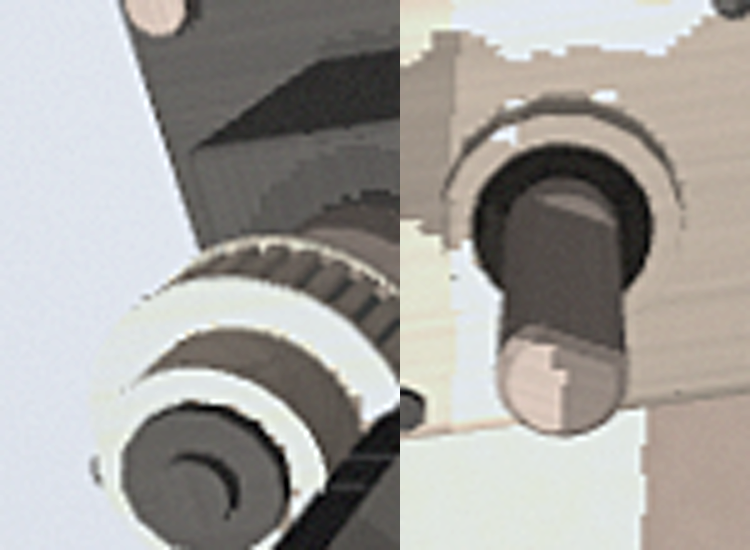

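Run:
```python
from h import *
s=dict(tool_pos=np.array([554.50584089,91.12838852,238.46376076]),tcp_rot=np.array([-179.87276867,0.52264379,5.27773783]))
C=cam('wrist',s)
sh=cast(C,(317.6,310.8),140)[0]
fp=cast(C,(90+204/5,235+480/5),139)[0]
print(sh,fp,np.linalg.norm((sh-fp)[:2]),np.degrees(np.arctan2(*(sh-fp)[[1,0]])))
for p,q,z in(((312,275),(328.4,281),93.5),((307.4,302.6),(329.4,307.4),139.5)):
    e=cast(C,[p,q],z);d=e[1]-e[0];print(e,np.linalg.norm(d),np.degrees(np.arctan2(d[1],d[0]))+90)
# plate edges / top cam direction of base plate corners
T=cam('top')
bolts=cast(T,[(170+68/5,225+190/5),(170+634/5,225+54/5)],12);d=bolts[1]-bolts[0];print('bolt dir',np.degrees(np.arctan2(d[1],d[0])))
```

```text
[498.89489781  85.14564179 140.        ] [466.10221756 228.91781071 139.        ] 147.46455992796496 -77.15133429865813
[[508.16675705  90.80051744  93.5       ]
 [503.89549472  76.1223836   93.5       ]] 15.286964866791342 -16.224727322933646
[[504.7044548   93.31648813 139.5       ]
 [502.27617701  76.59819443 139.5       ]] 16.893723019323264 -8.264233241886075
bolt dir -76.1657833706974
```

>>> servo_tool([
  [85,0,0,0,0,0,-0.14],
  [85,0,0,0,0,0,-0.14],
  [85,0,0,0,0,0,-0.14],
  [85,0,0,0,0,0,-0.14],
  [85,0,0,0,0,0,-0.14],
  [85,0,0,0,0,0,-0.14],
  [85,0,0,0,0,0,-0.14],
  [85,0,0,0,0,0,-0.14],
  [85,0,0,0,0,0,-0.14],
])

```text
time: 2.95
tool_pos: [553.0, 89.2, 236.9]
tcp_rot: [-179.3, 0.0, 82.2]
ft_force: [-0.7, -0.9, -0.1]
finger_gap: 84.7
```

Run:
```python
from h import *
s=sense();print(s['time'],s['tool_pos'],s['tcp_rot'])
print(goto([498,84.5,238],76))
```

```text
2.95 [553.02639823  89.21107684 236.93245431] [-1.79297343e+02  5.78797250e-03  8.21866637e+01]
(array([-12.1, -53.9,  -0.4]), array([-0.012,  0.001,  0.108]))
```

>>> servo_tool([
  [85,-6,-27,0,-0.012,0,0],
  [85,-6,-27,0,0,0,0],
  [85,0,0,0,0,0,0.1],
  [85,0,0,0,0,0,0],
])

```text
time: 3.35
tool_pos: [495.2, 83.3, 234.8]
tcp_rot: [-179.8, 0.1, 77.4]
ft_force: [0.8, 1.1, 0.6]
finger_gap: 84.7
```

Run:
```python
from h import *
s=sense();print(s['time'],s['tool_pos'],s['tcp_rot'])
print(goto([498,84.5,100],76))
im,C=shot('wrist','w2')
print(proj(C,[[498,84.5,142]]))
a=cv2.resize(im[230:480,200:440],None,fx=2.4,fy=2.4);cv2.imwrite('pics/c3.png',a)
```

```text
3.35 [495.1644415   83.28536103 234.84553859] [-1.79786620e+02  6.64095322e-02  7.74206565e+01]
(array([  2. ,   3. , 134.8]), array([-0.004,  0.001,  0.025]))
[[321.23834654 241.25254931]]
```

View pics/c3.png

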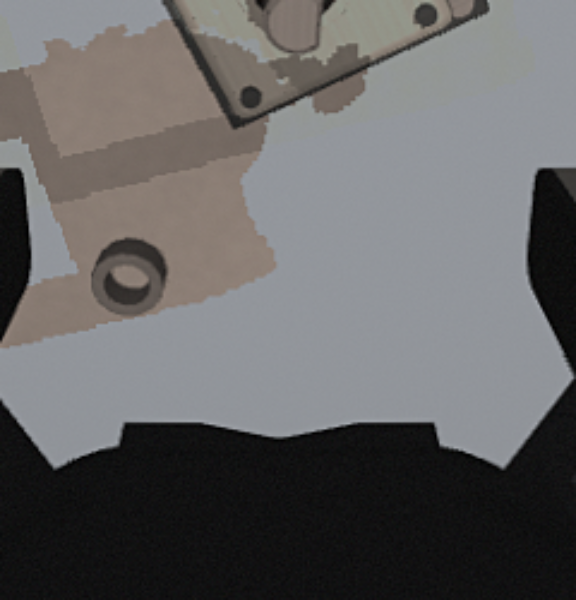

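The shaft end is at about (322,240), within 1 px of where the estimate puts it. I'll go down onto it.

>>> servo_tool([
  [85,2,3,40,-0.004,0,0.02],
  [85,0,0,40,0,0,0],
  [85,0,0,30,0,0,0],
  [85,0,0,18,0,0,0],
  [85,0,0,0,0,0,0],
])

```text
time: 3.9
tool_pos: [502.1, 84.2, 105.0]
tcp_rot: [179.7, -0.0, 77.6]
ft_force: [-0.4, 0.2, 0.2]
finger_gap: 85.1
```

Run:
```python
from h import *
s=sense();print(s['time'],s['tool_pos'],s['tcp_rot'],s['ft_force'],s['joint_pos'])
print(goto([498,84.5,100],76))
```

```text
3.9 [502.14506242  84.17643504 105.04443048] [ 1.79662624e+02 -2.80261119e-02  7.76439002e+01] [-0.38397796  0.21017443  0.16217389] [ 3.79302380e+00 -1.26956131e+00  1.07885063e+02 -6.99547863e-02
  7.30526514e+01  1.61694036e+01]
(array([-0.6, -4.1,  5. ]), array([ 0.006, -0.001,  0.029]))
```

>>> servo_tool([
  [60,-0.5,-4,4,0.006,0,0.029],
  [40,0,0,0,0,0,0],
  [30,0,0,0,0,0,0],
  [26,0,0,0,0,0,0],
  [26,0,0,0,0,0,0],
  [26,0,0,0,0,0,0],
], force=20)

```text
time: 4.5
tool_pos: [501.7, 84.7, 106.2]
tcp_rot: [179.6, -0.2, 76.1]
ft_force: [0.6, 0.2, -0.0]
finger_gap: 25.6
```

Run:
```python
from h import *
s=sense();print(s['time'],s['tool_pos'],s['tcp_rot'],s['ft_force'],s['finger_gap'])
print(goto([498,84.5,100],76))
```

```text
4.5 [501.7139668   84.71780904 106.19971672] [ 1.79636825e+02 -1.64476275e-01  7.61450789e+01] [ 0.64803528  0.24005004 -0.04097456] 25.645000518964974
(array([-1.1, -3.6,  6.2]), array([ 0.006, -0.003,  0.003]))
```

>>> servo_tool([
  [26,-0.5,-2,4,0,0,0],
  [26,0,0,0,0,0,0],
])

```text
time: 4.7
tool_pos: [500.0, 84.7, 102.5]
tcp_rot: [179.6, -0.2, 76.2]
ft_force: [0.1, 0.3, -0.3]
finger_gap: 26.1
```

Run:
```python
from h import *
for i in range(2):
    s=sense();print(s['time'],s['tool_pos'],s['tcp_rot'],s['ft_force'],s['finger_gap'])
    snapshot('wrist')
print(goto([498,84.5,100],76))
im,C=shot('wrist','w3')
cv2.imwrite('pics/c4.png',cv2.convertScaleAbs(cv2.resize(im[150:300,220:420],None,fx=4,fy=4),alpha=1.5))
```

```text
4.7 [499.96714417  84.74679117 102.51911071] [179.5717104   -0.18221535  76.15628981] [ 0.07292819  0.32675158 -0.29789417] 26.10834093933327
4.75 [500.33272647  84.75449738 102.89332015] [179.53581715  -0.19331246  76.15290151] [ 0.15569329  0.03252842 -0.22305273] 26.041954178770645
(array([-0.9, -2.4,  3. ]), array([ 0.008, -0.003,  0.003]))
```

View pics/c4.png

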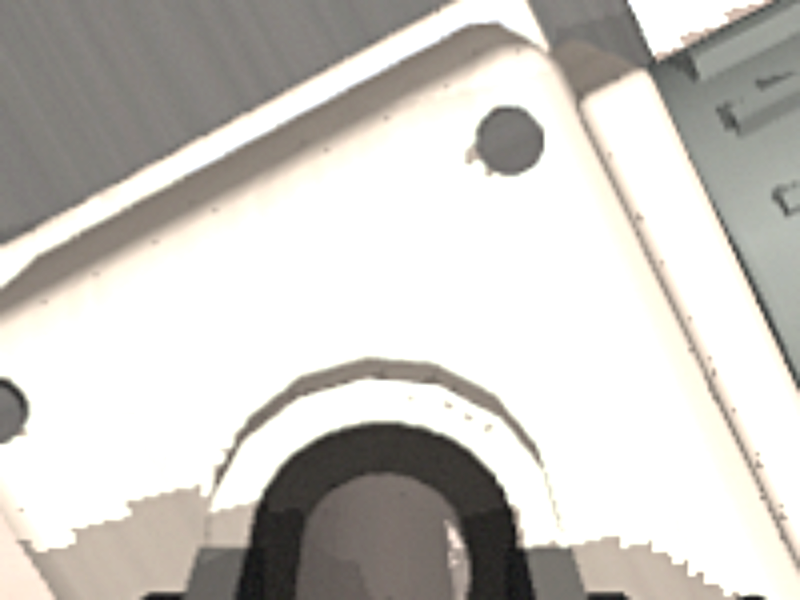

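The pads' inner edges (about 248 and 518 in the crop) sit symmetrically about the shaft (300–468), so the fingers are centred. I'll close them.

>>> servo_tool([
  [10,0,0,2,0,0,0],
  [10,0,0,0,0,0,0],
  [10,0,0,0,0,0,0],
  [10,0,0,0,0,0,0],
  [10,0,0,0,0,0,0],
], force=20)

```text
time: 5.35
tool_pos: [499.2, 85.2, 101.8]
tcp_rot: [179.7, -0.2, 76.1]
ft_force: [-0.6, 0.2, 1.9]
finger_gap: 16.6
```

>>> servo_tool([
  [10,0,0,0,0,0,0],
  [10,0,0,0,0,0,0],
  [10,0,0,0,0,0,0],
], force=50)

```text
time: 5.65
tool_pos: [499.2, 85.2, 101.8]
tcp_rot: [179.7, -0.2, 76.1]
ft_force: [-0.7, -0.3, 1.3]
finger_gap: 16.6
```

Run:
```python
from h import *
s=sense();print(s['time'],s['tool_pos'],s['tcp_rot'],s['ft_force'],s['wrist_torque'],s['finger_gap'])
```

```text
5.65 [499.23596851  85.21318798 101.84008614] [179.73526014  -0.1960597   76.13871527] [-0.7309928  -0.32773004  1.27188762] [ 0.03850501  0.49670941 -0.01745686] 16.55827721181212
```

Gap 16.6 mm: the fingers are on the flat. Now turn clockwise.

>>> servo_tool([
  [10,0.2,0,0,0,0,0.12],
  [10,0.2,0,0,0,0,0.12],
  [10,0.2,0,0,0,0,0.12],
  [10,0,0,0,0,0,0],
], force=60)

```text
time: 6.05
tool_pos: [499.2, 85.7, 101.9]
tcp_rot: [179.8, -0.3, 54.8]
ft_force: [-0.3, -0.4, 2.1]
finger_gap: 16.3
```

Run:
```python
from h import *
s=sense();print(s['time'],s['tool_pos'],s['tcp_rot'],s['ft_force'],s['wrist_torque'],s['finger_gap'])
```

```text
6.05 [499.22159906  85.74759474 101.86376501] [179.84674817  -0.25012682  54.83363808] [-0.2735349  -0.43995979  2.09030088] [ 0.06669175  0.36245233 -0.0853323 ] 16.33767863196761
```

>>> servo_tool([
  [10,0.2,0,0,0,0,0.12],
  [10,0.2,0,0,0,0,0.12],
  [10,0.2,0,0,0,0,0.12],
  [10,0.2,0,0,0,0,0.12],
  [10,0.2,0,0,0,0,0.12],
  [10,0,0,0,0,0,0],
])

```text
time: 6.65
tool_pos: [499.7, 86.6, 101.9]
tcp_rot: [-180.0, -0.3, 20.5]
ft_force: [-0.4, -0.4, 1.6]
finger_gap: 16.0
```

Run:
```python
from h import *
s=sense();print(s['time'],s['tool_pos'],s['tcp_rot'],s['ft_force'],s['wrist_torque'],s['finger_gap'])
```

```text
6.65 [499.65891893  86.55799082 101.93127098] [-179.97705394   -0.26259099   20.54587882] [-0.41692841 -0.43720578  1.58935266] [-0.06279236  0.24521655 -0.0489302 ] 16.001135402561797
```

>>> servo_tool([
  [10,0.2,0,0,0,0,0.12],
  [10,0,0,0,0,0,0],
  [10,0,0,0,0,0,0],
])

```text
time: 6.95
tool_pos: [499.7, 86.7, 101.9]
tcp_rot: [-179.9, -0.3, 14.6]
ft_force: [-2.0, 1.1, 2.6]
finger_gap: 15.9
```

Run:
```python
from h import *
s0=dict(tool_pos=np.array([554.50584089,91.12838852,238.46376076]),tcp_rot=np.array([-179.87276867,0.52264379,5.27773783]))
C=cam('wrist',s0)
im=cv2.cvtColor(cv2.imread('pics/w1.png'),cv2.COLOR_BGR2GRAY)
def cen(x,y,bright,r=9):
    w=im[y-r:y+r+1,x-r:x+r+1].astype(float);t=(w.max()+w.min())/2
    m=(w>t) if bright else (w<t);yy,xx=np.nonzero(m);return x-r+xx.mean(),y-r+yy.mean()
for a,b,br,z in(((122,236),(365,200),1,12),((272,246),(351,234),0,74),((286,317),(361,307),0,74)):
    p,q=cen(*a,br),cen(*b,br);e=cast(C,[p,q],z);d=e[1]-e[0];print(p,q,np.linalg.norm(d),np.degrees(np.arctan2(d[1],d[0])))
    print((e[0]+e[1])/2)
s=sense();print(s['time'],s['tool_pos'],s['tcp_rot'],s['ft_force'],s['wrist_torque'],s['finger_gap'])
```

```text
(np.float64(119.23703703703704), np.float64(236.77037037037036)) (np.float64(363.77272727272725), np.float64(199.27272727272728)) 268.16888367148806 -75.98141449126776
[531.68024967 173.01983962  12.        ]
(np.float64(272.10869565217394), np.float64(246.48913043478262)) (np.float64(351.43055555555554), np.float64(233.41666666666666)) 72.10283253622862 -74.92199854530534
[533.7557453   93.89407023  74.        ]
(np.float64(285.40677966101697), np.float64(316.4237288135593)) (np.float64(361.01428571428573), np.float64(305.6714285714286)) 73.02885938994406 -75.63738646244157
[464.15933131  76.73439356  74.        ]
6.95 [499.7375446   86.67246108 101.90199363] [-179.94958565   -0.25326918   14.58432024] [-2.02552707  1.06041093  2.60647111] [-0.01787016  0.27879493 -0.0896858 ] 15.907997644663503
```

>>> servo_tool([
  [10,0,0,0,0,0,0.015],
  [10,0,0,0,0,0,0],
])

```text
time: 7.15
tool_pos: [499.8, 86.7, 101.9]
tcp_rot: [-179.9, -0.3, 14.1]
ft_force: [-0.8, 1.2, 2.4]
finger_gap: 16.0
```

>>> servo_tool([
  [40,0,0,0,0,0,0],
  [60,0,0,0,0,0,0],
  [60,0,0,0,0,0,0],
  [60,0,0,-20,0,0,0],
  [60,0,0,-40,0,0,0],
  [60,0,0,-40,0,0,0],
  [60,0,0,-40,0,0,0],
  [85,0,0,-10,0,0,0],
  [85,0,0,0,0,0,0],
])

```text
time: 8.05
tool_pos: [497.5, 86.0, 254.3]
tcp_rot: [-179.9, 0.0, 14.4]
ft_force: [-0.4, -0.0, -0.8]
finger_gap: 84.6
```

Run:
```python
from h import *
s=sense();print(s['time'],s['tool_pos'],s['tcp_rot'],s['ft_force'],s['joint_pos'])
print(goto([480,-300,200],14))
```

```text
8.05 [497.47206508  86.04775904 254.30737547] [-1.79913972e+02  8.39621191e-04  1.44044978e+01] [-0.41956882 -0.01645912 -0.79018999] [ 3.93139254e+00 -7.90355853e+00  9.82129019e+01  8.44432304e-02
  8.97071203e+01  7.95264516e+01]
(array([-113. ,  369.6,   53.8]), array([-0.002,  0.   ,  0.007]))
```

>>> servo_tool([
  [85,-9.6,40.3,5,0,0,0],
  [85,-9.6,40.3,5,0,0,0],
  [85,-9.6,40.3,10,0,0,0],
  [85,-9.6,40.3,10,0,0,0],
  [85,-9.6,40.3,12,0,0,0],
  [85,-9.6,40.3,12,0,0,0],
  [85,-9.6,40.3,12,0,0,0],
  [85,-9.6,40.3,12,0,0,0],
  [85,-9.6,40.3,12,0,0,0],
])

```text
time: 8.95
tool_pos: [501.6, -292.1, 146.7]
tcp_rot: [-179.4, 0.3, 15.1]
ft_force: [0.9, 0.1, 0.7]
finger_gap: 84.8
```

>>> servo_tool([
  [85,0,0,0,0,0,-0.12],
  [85,0,0,0,0,0,-0.12],
  [85,0,0,0,0,0,-0.12],
  [85,0,0,0,0,0,-0.12],
  [85,0,0,0,0,0,-0.12],
  [85,0,0,0,0,0,0],
])

```text
time: 9.55
tool_pos: [492.0, -294.5, 128.3]
tcp_rot: [-178.0, 0.1, 50.3]
ft_force: [-0.0, -0.0, -0.0]
finger_gap: 85.2
```

Run:
```python
from h import *
s=sense();print(s['time'],s['tool_pos'],s['tcp_rot'])
im,C=shot('wrist','w4')
print(proj(C,[[502,-287,32]]))
```

```text
9.55 [ 492.04569375 -294.50382275  128.32048178] [-1.77979551e+02  9.00165551e-02  5.03325375e+01]
[[326.07765782 224.86394839]]
```

View pics/w4.png

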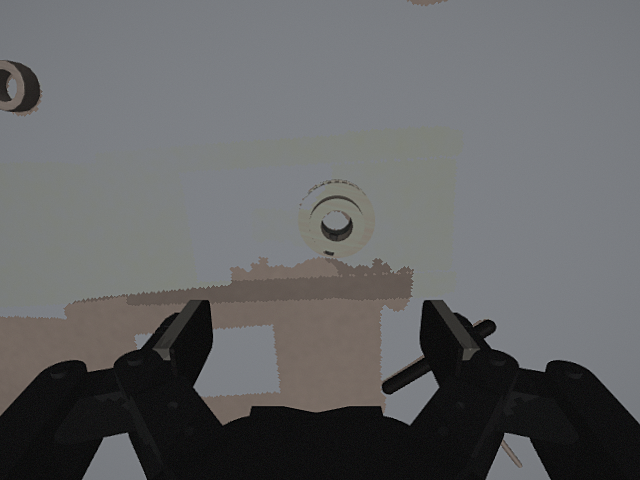

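Wrist view: pulley with bore near (337,223), set-screw at about (329,253) on the near side, hex-key handle from (385,390) to (490,325) down on the bench. One crop for accuracy.

Run:
```python
from h import *
im=cv2.imread('pics/w4.png')[170:270,290:390]
cv2.imwrite('pics/c5.png',cv2.convertScaleAbs(cv2.resize(im,None,fx=6,fy=6,interpolation=cv2.INTER_CUBIC),alpha=1.5))
C=cam('wrist');print(cast(C,[(385,390),(490,325)],8))
```

```text
[[ 443.18825861 -439.28510664    8.        ]
 [ 548.39836162 -442.05785983    8.        ]]
```

View pics/c5.png

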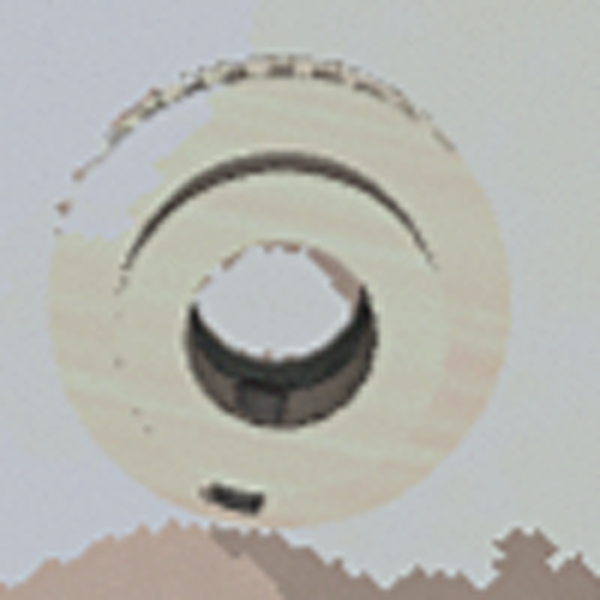

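Run:
```python
from h import *
C=cam('wrist')
c=cast(C,(290+281/6,170+335/6),32)[0]
o=cast(C,(290+234/6,170+499/6),27)[0]; i=cast(C,(290+262/6,170+400/6),25)[0]
fl=cast(C,[(290+48/6,170+300/6),(290+510/6,170+300/6)],18);print('flange mid',fl.mean(0),np.linalg.norm(fl[1]-fl[0]))
f=lambda d:np.degrees(np.arctan2(d[1],d[0]))
print(c,o,i,f(o-c),np.linalg.norm((o-c)[:2]),f(i-c),np.linalg.norm((i-c)[:2]),f(o-i))
s=sense();print(s['tool_pos'],s['tcp_rot'])
```

```text
flange mid [ 507.56584394 -291.31438904   18.        ] 55.63489084983139
[ 507.07364949 -292.00567199   32.        ] [ 489.33568458 -305.17417803   27.        ] [ 499.33163589 -298.20732161   25.        ] -143.41013850971223 22.091739413116006 -141.30393468547274 9.919638727978985 -145.12474392447191
[ 491.84381006 -294.3247069   128.09030971] [-1.77944597e+02  1.03987908e-01  5.01036956e+01]
```

Run:
```python
from h import *
print(goto([508,-290.7,90],36.8))
```

```text
(array([13.2, 11.4, 37.7]), array([-0.036,  0.006,  0.232]))
```

>>> servo_tool([
  [85,13,11,20,-0.036,0.006,0],
  [85,0,0,14,0,0,0.11],
  [85,0,0,0,0,0,0.11],
  [75,0,0,0,0,0,0],
  [75,0,0,0,0,0,0],
])

```text
time: 10.1
tool_pos: [506.8, -289.3, 88.3]
tcp_rot: [-179.8, -0.2, 36.3]
ft_force: [0.2, 0.1, -0.1]
finger_gap: 74.8
```

Run:
```python
from h import *
s=sense();print(s['time'],s['tool_pos'],s['tcp_rot'],s['finger_gap'])
print(goto([508,-290.7,0],36.8))
im,C=shot('wrist','w5')
print(proj(C,[[507,-291.8,32]]))
```

```text
10.1 [ 506.78114863 -289.30317701   88.32195785] [-179.77263619   -0.18154874   36.25999607] 74.75948637807588
(array([-0.1,  2.2, 88.3]), array([-0.004, -0.003, -0.009]))
[[320.83719947 263.34060034]]
```

>>> servo_tool([
  [75,0,2,40,-0.004,-0.003,-0.009],
  [75,0,0,25,0,0,0],
  [75,0,0,12,0,0,0],
  [75,0,0,4,0,0,0],
  [75,0,0,0,0,0,0],
])

```text
time: 10.65
tool_pos: [510.9, -293.0, 8.9]
tcp_rot: [179.6, -0.1, 37.1]
ft_force: [-0.5, 0.1, 1.3]
finger_gap: 75.0
```

Run:
```python
from h import *
s=sense();print(s['time'],s['tool_pos'],s['tcp_rot'],s['ft_force'],s['finger_gap'])
print(goto([508,-290.7,0],36.8))
```

```text
10.65 [ 510.87446974 -293.02285547    8.88472376] [ 1.79593003e+02 -1.30979092e-01  3.70793037e+01] [-0.46635275  0.09331587  1.27982749] 74.9910720620998
(array([-0.9, -3.6,  8.9]), array([ 0.007, -0.002,  0.005]))
```

>>> servo_tool([
  [75,-0.5,-3.5,5,0.007,0,0.005],
  [75,0,-0.5,4,0,0,0],
  [75,0,0,1,0,0,0],
])

```text
time: 10.95
tool_pos: [509.8, -291.3, 1.5]
tcp_rot: [179.8, -0.2, 36.8]
ft_force: [0.2, 0.7, -0.1]
finger_gap: 75.0
```

Run:
```python
from h import *
s=sense();print(s['time'],s['tool_pos'],s['tcp_rot'],s['ft_force'],s['finger_gap'])
print(goto([508,-290.7,0],36.8))
```

```text
10.95 [ 509.8361981  -291.30568896    1.45811114] [179.77421818  -0.2221123   36.78158153] [ 0.16784003  0.66557617 -0.11163074] 74.9538083221851
(array([-1.1, -1.6,  1.4]), array([ 0.004, -0.004, -0.   ]))
```

Now close gently, then firmly.

>>> servo_tool([
  [60,-1,-1.5,1,0.004,0.003,0],
  [50,0,0,0,0,0,0],
  [48,0,0,0,0,0,0],
  [48,0,0,0,0,0,0],
  [48,0,0,0,0,0,0],
], force=25)

```text
time: 11.45
tool_pos: [508.5, -291.1, 1.5]
tcp_rot: [179.9, -0.4, 36.8]
ft_force: [0.4, -0.1, -0.5]
finger_gap: 54.8
```

>>> servo_tool([
  [48,0,0,0,0,0,0],
  [48,0,0,0,0,0,0],
], force=70)

```text
time: 11.65
tool_pos: [508.6, -291.1, 1.6]
tcp_rot: [179.9, -0.4, 36.8]
ft_force: [-0.1, -0.3, -1.5]
finger_gap: 53.3
```

Run:
```python
from h import *
s=sense();print(s['time'],s['tool_pos'],s['tcp_rot'],s['ft_force'],s['wrist_torque'],s['finger_gap'])
```

```text
11.65 [ 508.59554058 -291.14937812    1.6457801 ] [179.93333867  -0.43892778  36.78744868] [-0.0884721  -0.27931241 -1.51124733] [ 0.01154272  0.03340536 -0.01033468] 53.32511122381723
```

>>> servo_tool([
  [48,0,0,-20,0,0,0],
  [48,0,0,-30,0,0,0],
  [48,0,0,-40,0,0,0],
  [48,0,0,-40,0,0,0],
  [48,0,0,-40,0,0,0],
  [48,0,0,-30,0,0,0],
  [48,0,0,-10,0,0,0],
  [48,0,0,0,0,0,0],
])

```text
time: 12.45
tool_pos: [504.9, -290.3, 215.1]
tcp_rot: [-179.7, -0.3, 36.8]
ft_force: [-0.3, 0.1, -1.5]
finger_gap: 53.3
```

Run:
```python
from h import *
s=sense();print(s['time'],s['tool_pos'],s['tcp_rot'],s['ft_force'],s['wrist_torque'],s['finger_gap'])
print(goto([500.8,85.4,215],36.8))
im,C=shot('wrist','w6')
K=im[200:330,220:420]
cv2.imwrite('pics/c6.png',cv2.convertScaleAbs(cv2.resize(K,None,fx=4,fy=4,interpolation=cv2.INTER_CUBIC),alpha=1.7))
```

```text
12.45 [ 504.92775819 -290.26101664  215.10037877] [-179.65337851   -0.30046808   36.79804661] [-0.31570496  0.11617486 -1.49878025] [-0.0103306   0.00328404 -0.01782457] 53.2963855629612
(array([ 221.7, -303.3,    3.1]), array([-0.006, -0.005, -0.   ]))
```

View pics/c6.png

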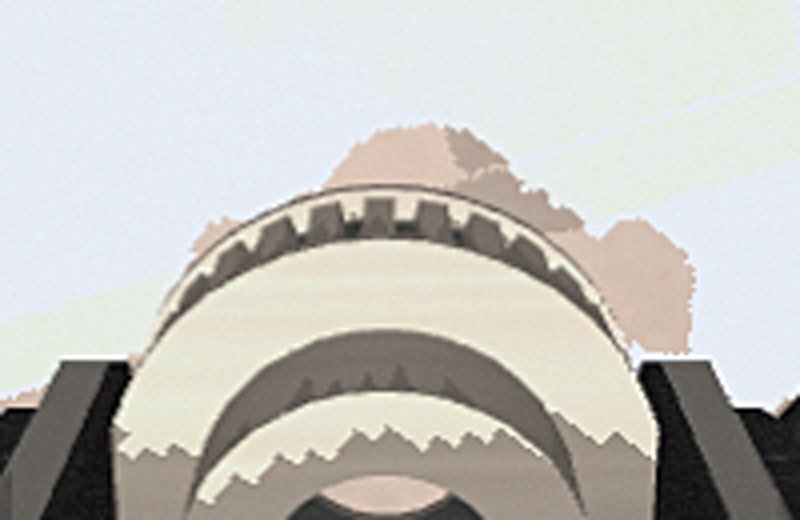

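The pulley sits level between the pads, symmetric about column ~387 in the crop (image 317).

Run:
```python
from h import *
s=dict(tool_pos=np.zeros(3),tcp_rot=np.array([180.,0,0]))
C=cam('wrist',s)  # tool x = world x, z up from TCP
for n,px,z,r in(('flange',(220+387/4,200+240/4),16.4,28),('hub',(220+388/4,200+390/4),30.4,19),('bore',(220+386/4,200+475/4),30.4,11)):
    p=cast(C,px,z)[0];print(n,p,'centre tool x',p[0]-r,'tool y',-p[1])
```

```text
flange [26.28543375  0.17332466 16.4       ] centre tool x -1.7145662452272248 tool y -0.17332466416598125
hub [17.54023298  0.10219564 30.4       ] centre tool x -1.459767022520282 tool y -0.10219563907018087
bore [ 9.34927257  0.2716429  30.4       ] centre tool x -1.6507274311264268 tool y -0.2716428972498467
```

>>> servo_tool([
  [48,24.6,-33.7,0,0,0,0],
  [48,24.6,-33.7,0,0,0,0],
  [48,24.6,-33.7,0,0,0,0],
  [48,24.6,-33.7,0,0,0,0],
  [48,24.6,-33.7,0,0,0,0],
  [48,24.6,-33.7,0,0,0,0],
  [48,24.6,-33.7,0,0,0,0],
  [48,24.6,-33.7,0,0,0,0],
])

```text
time: 13.3
tool_pos: [490.9, 52.4, 194.4]
tcp_rot: [-178.2, 0.9, 36.2]
ft_force: [0.4, 0.4, -1.3]
finger_gap: 53.1
```

>>> servo_tool([
  [48,0,0,0,0,0,-0.13],
  [48,0,0,0,0,0,-0.13],
  [48,0,0,0,0,0,-0.13],
  [48,0,0,0,0,0,-0.13],
  [48,0,0,0,0,0,-0.13],
  [48,0,0,0,0,0,-0.13],
  [48,0,0,0,0,0,-0.13],
  [48,0,0,0,0,0,-0.13],
  [48,0,0,0,0,0,0],
])

```text
time: 14.2
tool_pos: [475.8, 60.2, 166.8]
tcp_rot: [-176.1, -1.6, 98.6]
ft_force: [-0.4, 0.1, -1.8]
finger_gap: 53.6
```

Run:
```python
from h import *
s=sense();print(s['time'],s['tool_pos'],s['tcp_rot'],s['ft_force'],s['finger_gap'],s['joint_pos'])
print(goto([500.8,85.4,160],104))
```

```text
14.2 [475.81014181  60.22748282 166.77963209] [-176.13160888   -1.57850255   98.5643629 ] [-0.42770668  0.14417835 -1.79531716] 53.61499482934988 [  0.31723488  -5.10482414 104.92952474   1.00911186  84.2315547
  -8.43742054]
(array([21. , 28.9,  5.4]), array([-0.066, -0.031, -0.094]))
```

>>> servo_tool([
  [48,0,0,-5,-0.066,-0.031,-0.09],
  [48,10,14,0,0,0,0],
  [48,10,14,0,0,0,0],
  [48,0,0,0,0,0,0],
])

```text
time: 14.6
tool_pos: [493.4, 86.1, 162.2]
tcp_rot: [-179.3, -0.1, 103.0]
ft_force: [0.4, 0.5, -1.9]
finger_gap: 53.2
```

Run:
```python
from h import *
s=sense();print(s['time'],s['tool_pos'],s['tcp_rot'],s['ft_force'],s['finger_gap'])
print(goto([500.8,85.4,150],104))
```

```text
14.6 [493.36945799  86.11393267 162.20510388] [-1.79301835e+02 -5.41863969e-02  1.02972689e+02] [ 0.43798317  0.4762102  -1.86284839] 53.16788444366551
(array([-2.4,  7.2, 12.1]), array([-0.012, -0.001, -0.018]))
```

>>> servo_tool([
  [48,-2,7,0,-0.012,-0.001,-0.018],
  [48,0,2,5,-0.003,0,-0.004],
  [48,0,0,0,0,0,0],
])

```text
time: 14.9
tool_pos: [501.2, 85.4, 153.6]
tcp_rot: [-179.9, -0.0, 104.1]
ft_force: [-0.4, 0.8, -1.4]
finger_gap: 53.4
```

Run:
```python
from h import *
s=sense();print(s['time'],s['tool_pos'],s['tcp_rot'],s['ft_force'],s['finger_gap'])
print(goto([500.8,85.4,150],104))
im,C=shot('side','s2')
p=proj(cam('side'),[[500.8,85.4,142]])[0];print(p)
im2,C=shot('wrist','w7')
x,y=int(p[0]),int(p[1])
a=cv2.resize(im[y-50:y+50,x-66:x+67],(532,400),interpolation=cv2.INTER_CUBIC)
cv2.imwrite('pics/c7.png',cv2.convertScaleAbs(a,alpha=1.4))
```

```text
14.9 [501.20647778  85.37437611 153.61702654] [-1.79935507e+02 -2.24222767e-02  1.04075301e+02] [-0.41286071  0.76518012 -1.41441396] 53.40911235706536
(array([ 0.1, -0.4,  3.6]), array([-0.001, -0.   ,  0.001]))
[320.27919745 257.1091216 ]
```

View pics/c7.png

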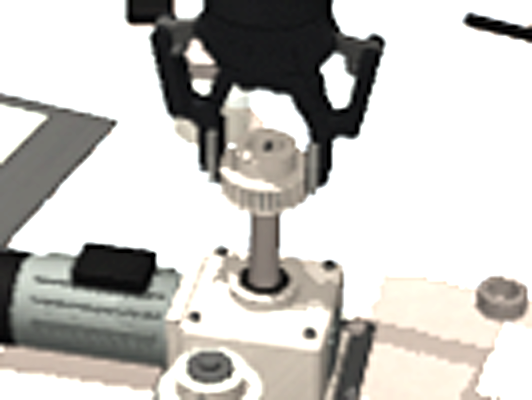

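The pulley is level and centred over the shaft. Going down in small steps.

>>> servo_tool([
  [48,0,-0.4,5,0,0,0],
  [48,0,0,5,0,0,0],
  [48,0,0,1,0,0,0],
])

```text
time: 15.3
tool_pos: [501.3, 84.8, 143.3]
tcp_rot: [180.0, 0.0, 104.0]
ft_force: [0.5, -0.4, -1.6]
finger_gap: 53.4
```

Run:
```python
from h import *
s=sense();print(s['time'],s['tool_pos'],s['tcp_rot'],s['ft_force'],s['finger_gap'])
print(goto([500.8,85.4,130],104))
```

```text
15.3 [501.34596092  84.78177774 143.25739815] [1.79950029e+02 5.02686390e-03 1.03996203e+02] [ 0.45093796 -0.35418087 -1.58515212] 53.44786098224938
(array([ 0.7, -0.4, 13.3]), array([ 0.001,  0.   , -0.   ]))
```

>>> servo_tool([
  [48,0.7,-0.5,2,0,0,0],
  [48,0.2,-0.2,3,0,0,0],
  [48,0.1,-0.1,3,0,0,0],
])

```text
time: 15.6
tool_pos: [500.4, 85.6, 134.9]
tcp_rot: [179.9, 0.0, 104.0]
ft_force: [0.5, 0.3, -1.0]
finger_gap: 53.0
```

Run:
```python
from h import *
s=sense();print(s['time'],s['tool_pos'],s['tcp_rot'],s['ft_force'],s['wrist_torque'],s['finger_gap'])
print(goto([500.8,85.4,130],104))
```

```text
15.6 [500.37410305  85.61299542 134.91054566] [1.79922948e+02 8.92260301e-03 1.03987856e+02] [ 0.45355006  0.33953783 -0.99519467] [-0.00430723 -0.00165118 -0.03337526] 52.99297249908586
(array([-0.3,  0.4,  4.9]), array([ 0.001,  0.   , -0.   ]))
```

No contact force and the shaft is 8.7 mm into the bore. Carrying on down.

>>> servo_tool([
  [48,-0.2,0.3,4,0,0,0],
  [48,0,-0.2,4,0,0,0],
  [48,0,-0.1,2,0,0,0],
])

```text
time: 15.9
tool_pos: [500.3, 85.5, 123.8]
tcp_rot: [179.9, 0.0, 104.0]
ft_force: [0.4, 0.6, -1.5]
finger_gap: 53.5
```

Run:
```python
from h import *
s=sense();print(s['time'],s['tool_pos'],s['tcp_rot'],s['ft_force'],s['wrist_torque'],s['finger_gap'])
print(goto([500.8,85.4,120],104))
```

```text
15.9 [500.29406545  85.47332697 123.79962581] [1.79937706e+02 7.96175617e-03 1.03997698e+02] [ 0.43206977  0.56809524 -1.54702204] [ 0.02235715  0.00310038 -0.00920385] 53.468046416606626
(array([-0.2,  0.5,  3.8]), array([ 0.001,  0.   , -0.   ]))
```

>>> servo_tool([
  [48,-0.2,0.4,2,0,0,0],
  [48,0,0,2,0,0,0],
  [48,0,0,1.5,0,0,0],
  [48,0,0,1.5,0,0,0],
])

```text
time: 16.3
tool_pos: [500.8, 85.4, 116.0]
tcp_rot: [179.9, 0.0, 104.0]
ft_force: [-0.2, -0.5, -0.3]
finger_gap: 53.3
```

Run:
```python
from h import *
s=sense();print(s['time'],s['tool_pos'],s['tcp_rot'],s['ft_force'],s['wrist_torque'],s['finger_gap'])
print(goto([500.8,85.4,115],104))
```

```text
16.3 [500.76241315  85.4098152  116.04074911] [1.79948056e+02 2.42728758e-03 1.03997712e+02] [-0.18807663 -0.49622877 -0.29247915] [ 0.02430761 -0.04138602  0.0076161 ] 53.32174849668761
(array([-0.,  0.,  1.]), array([ 0.001,  0.   , -0.   ]))
```

The screw's lower edge is now 5.6 mm below the shaft end with no push, so it is on the flat. Down to the fitted pulley's level (TCP z 101.6).

>>> servo_tool([
  [48,0,0,4,0,0,0],
  [48,0,0,3,0,0,0],
  [48,0,0,2.5,0,0,0],
  [48,0,0,1.5,0,0,0],
  [48,0,0,0,0,0,0],
])

```text
time: 16.8
tool_pos: [500.6, 85.4, 103.8]
tcp_rot: [180.0, -0.0, 104.0]
ft_force: [-0.2, -0.6, -1.5]
finger_gap: 53.3
```

Run:
```python
from h import *
s=sense();print(s['time'],s['tool_pos'],s['tcp_rot'],s['ft_force'],s['wrist_torque'],s['finger_gap'])
print(goto([500.8,85.4,101.6],104))
```

```text
16.8 [500.60402939  85.4153931  103.80330653] [ 1.79968032e+02 -2.83068140e-03  1.03996648e+02] [-0.16615614 -0.59750841 -1.53790154] [0.01797046 0.02252614 0.01640385] 53.34038187160877
(array([-0.1,  0.2,  2.2]), array([ 0.001, -0.   , -0.   ]))
```

>>> servo_tool([
  [48,0,0,2,0,0,0],
  [48,0,0,0.4,0,0,0],
  [48,0,0,0,0,0,0],
  [48,0,0,0,0,0,0],
])

```text
time: 17.2
tool_pos: [500.8, 85.4, 101.4]
tcp_rot: [179.9, 0.0, 104.0]
ft_force: [-1.1, 0.3, -0.6]
finger_gap: 53.4
```

Run:
```python
from h import *
s=sense();print(s['time'],s['tool_pos'],s['tcp_rot'],s['ft_force'],s['wrist_torque'],s['finger_gap'])
im,C=shot('side','s3')
a=cv2.resize(im[200:310,250:390],None,fx=5,fy=5,interpolation=cv2.INTER_CUBIC)
cv2.imwrite('pics/c8.png',cv2.convertScaleAbs(a,alpha=1.3))
s=sense();print(s['tool_pos'])
```

```text
17.2 [500.77630011  85.41027373 101.38972574] [1.79949456e+02 1.32618409e-03 1.03996896e+02] [-1.0654585   0.32615964 -0.56048554] [ 0.02389469  0.03615545 -0.01763624] 53.37659019839596
[500.75410163  85.41905455 101.38325267]
```

View pics/c8.png

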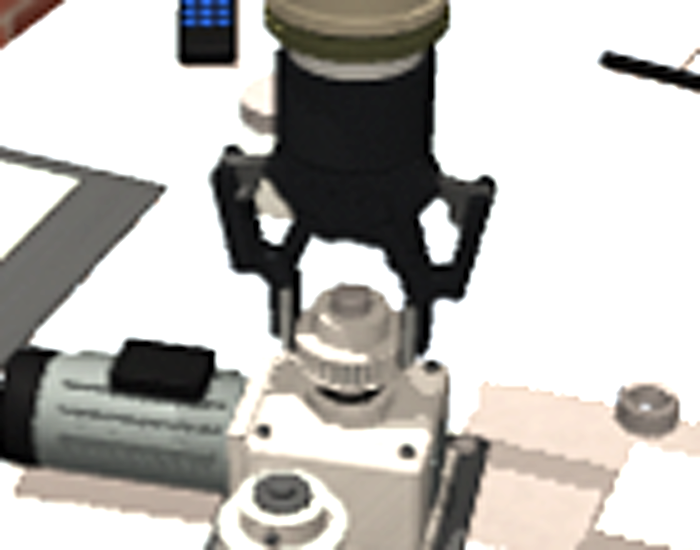

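The pulley is seated around the shaft, whose end shows through the hub at crop (352,300). It hangs level and clear of the boss, and the fingers are still gripping it, so I'm handing in.

```bash
python3 -c "
from bench import *
print(hand_in())"
```

```text
the job is handed in; nothing more can be done
None
```

The loose pulley is on the motor shaft with its set-screw on the flat. It is held in the fingers at the fitted pulley's height, and the job is handed in (about 17 s of the 64 s used).

- **Shaft:** I closed the fingers on the flat at a gap of 16.6 mm, where the round of the shaft would have given about 20 mm. I then turned the shaft about 62° clockwise, so the flat now faces about -76° in the world frame, straight away from the fitted pulley.
- **Angle uncertainty:** my camera readings of that target direction ran from -75° to -77°, so the angle is good to about 1°. The set-screw's direction on the pulley read -141° to -145°, and I used -143°.
- **Fit:** the pulley went down over the shaft with no contact force above about 2 N. The screw went past the shaft's end without landing on it.
- **Last checks:** the pulley's underside is about 99.8 mm over the bench, so its middle is at about 115.8 mm against the target of 116 mm, and it clears the boss by about 16 mm. The tool was within 0.1° of vertical and gripping at 70 N. The last side picture shows the pulley level on the shaft.
- **Disagreements:** the wrist camera placed the shaft about 2 mm off from where the fingers felt it, so I used the touch position. The gripper also read 53 mm on the 56 mm pulley, which I put down to finger flex or the pads sitting on the teeth.

I did not touch any of the other things on the bench.

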